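# Take a sample cylinder off its latched hooks and set it on the balance

## Robot

A 6-joint arm with a two-finger parallel gripper is mounted at the origin on the work surface. World frame = base frame: x ahead of the robot, y to its left, z up, the work surface at z = 0. Lengths are in m, angles in rad, forces in N, time in s.
With the tool pointing down it reaches from about 0.3 to 0.775 m from the base axis. Payload 14.6 kg.
Tool frame: the origin (TCP) lies midway between the tips of the shut fingers; the grasp point (between the pads) lies 19 mm behind it; z points along the fingers, y is the line along which they close (so a half turn about z gives the same grasp; the last joint's range is limited). The gripper opens to 94 mm and grips with 3 to 60 N. Pads are 16 mm wide; open, the fingers measure 119 mm over their backs; the gripper's body (75 mm by 177 mm) begins 78 mm behind the grasp point.
Start: joints at [-1.378, 0.3, 1.521, -0, 1.321, -0.067], TCP at [0.141, -0.532, 0.205] pointing down, gripper open.
Joint ranges: [-3.03, 3.03], [-0.79, 2.21], [0.23, 2.52], [-1.04, 4.18], [0, 3.07], [-2.55, 2.55]. Speed limits (rad/s): [2.22, 2.22, 2.57, 3.14, 3.14, 3.14].

## Interface

Orientations are given as [roll, pitch, yaw] about the fixed x, y, z axes, in that order (R = Rz(yaw) Ry(pitch) Rx(roll)).
In Python, from station import ctrl gives the robot as it stands. The module is installed in compiled form; this text tells all that it offers.
- The arm moves only by the tool servo_tool, never from a script. Its argument "plan" is a list of rows, each a list of 7 numbers: the opening in per cent of the stroke, from 0 (shut) to 100 (fully open), then the shift along the tool's x, y, z in m, then the turn, a rotation vector about the tool's x, y, z in rad. A call has exactly 8 rows; each row shifts and turns the commanded pose from where the row before left it, along the tool's axes as they then stand; what a row does not reach is not made up. A row lasts 1/8 s, in which the tool goes at most 62.5 mm and 10.7 degrees, less where a joint would pass 70% of its speed; a pose out of reach is approached as far as the arm can. A call with a gripper value outside its range is refused whole. The fingers move at their own pace and stop on an object; "force" is the grip in N (left out, the last holds). Time passes only in rows, so rows that do not move let the fingers close, or fill a call up. It gives the time, the measured TCP pose, the force, the opening and the grip force at its end, in the units of the state.
- ctrl.get_obs(): the state, without advancing time (a new reading comes with each control period).
- ctrl.camera(name): name is "side" or "top" or "wrist"; returns a dict with "pixels" (400x640x3 uint8, red, green, blue), "z_map" (400x640 float32, m along the optical axis (not along the pixel's ray), 0 where there is no reading), "mtx" (3x3 intrinsics, pixels), "dist" ([k1, k2, p1, p2, k3] as OpenCV has them; the pictures are not rectified), "pose" (4x4, takes a point from camera to world coordinates). Camera axes: x right, y up, looking along -z (the intrinsics and any distortion apply to the point x, -y, -z); pixel columns grow to the right and rows downward; lengths in m; the calibration is good to about 2 mm. A picture is of the moment at which its call begins.
- ctrl.hand_in(): hands the job in; it is judged then, once.
The state is a dict: "time_s": time; "qpos": joint angles; "joint_vel": joint speeds; "tau": joint torques, N m; "ee_pos": TCP position; "eef_rot": TCP orientation; "force": force on the tool from outside, world axes, zero at the start; "moment": the same for the moment, N m; "grip_width": finger opening in m; "grip_force": force on a finger pad.
Only numpy, scipy, OpenCV 4.12 (cv2) and the standard library are available. Lean on these libraries where they do the work, as an engineer would, in place of code of your own. Each camera call takes 0.05 s, during which the arm holds its last target. There are 200 camera calls.

## Task

Two steel gas-sample cylinders hang on latched hook stands. Free the shorter, stouter one: press down the black thumb pad at the back of its stand's sprung keeper until the keeper snaps open and stays open, then lift the cylinder straight up off the hooks by its black knob and stand it upright and gently in the middle of the balance's round pan. Leave the longer, slimmer cylinder hanging where it is.

Things in the scene. Friction and masses are not known exactly. Their poses are not given: they have to be found in the camera images.
- short_cylinder: Shorter, stouter steel cylinder, 0.26-0.44 kg. Origin: centre of underside, 60 mm above the bench; z up. Body 48 mm dia, 65 tall; neck 16 dia. Crossbar along y, 10 dia, 94 long, axis 85 mm above the underside, rests in two open-topped hooks 64 mm apart. Upright black knob on top, 26 dia, 110 to 138 mm above the underside: grip its sides. A 30 mm lift straight up clears the hook tips.
- keeper (a joint): Angle (rad) of the short cylinder's keeper, a see-saw on a level axis parallel to the crossbar, 38 mm behind it, 157 mm above the bench. 0 = shut: two 60 mm steel rods lie level 3.5 mm above the crossbar, over the hooks. 1.4 = open: rods upright behind the crossbar, tips 220 mm above the bench. Over-centre spring: holds shut below 0.55, beyond it snaps open and stays.
- keeper_pad (a point): Centre of the top face of that keeper's black thumb pad, 32 mm front to back, 44 wide, 5 thick, on the tail. Shut: 177 mm above the bench, sloping up rearwards 17 deg, 95 mm from the cylinder's axis, straight behind it (away from the robot, up to 17 deg askew), square to the crossbar. About 8 N moves it down an arc; it snaps open by 32 mm down, 40 mm is safe. Clear space beneath.
- pan (a point): Centre of the top face of the balance's round steel pan, 120 mm diameter, 70 mm above the bench. The balance is a fixed white case, 220 by 180 mm, its top 58 mm high.
- long_cylinder: The longer, slimmer steel cylinder, to be left hanging on an identical second stand. Origin: centre of its underside, 20 mm above the bench; body 32 mm dia, 105 mm tall, same crossbar and knob; knob top 198 mm above the bench, the highest point of that stand.
Not all that is in view belongs to the job. Leave any pink or red look-alike of the short_cylinder alone.

How it is judged:
By the outcome, as a careful person would: the job done as asked, in the order asked, and still so for the second after the job is handed in, with the robot touching nothing.
It also fails if it takes over 51 s, if anything falls off the work surface, if the arm or the gripper's body presses on something with over 40 N, if the wrist force passes 120 N, or if a joint passes its speed limit or range.

## Working session

There is one attempt and no reset: what is moved stays moved. The work goes in short steps, Python scripts to look and compute and a tool call to move; the robot and the scene stay as the last step left them, time stands still between calls to the robot, and variables do not carry over. Pictures are saved under pics/ and viewed, at most 10 in all, crops included, and the job is handed in when it is done.

Besides the shell and the picture viewer there is one more tool, called after "Request:" in YAML: its name, and indented under it one key for each argument. servo_tool: Moves the arm, as the interface text tells. Its arguments: {"type":"object","properties":{"plan":{"type":"array","items":{"type":"array","items":{"type":"number"}}},"force":{"type":"number"}},"required":["plan"]}

```bash
mkdir -p pics; cat > h.py <<'E'
import numpy as np, cv2
from station import ctrl
def cam(n,save=None):
    c=ctrl.camera(n)
    if save: cv2.imwrite('pics/%s.png'%save,c['pixels'][:,:,::-1])
    return c
def cloud(c):
    z=c['z_map']; h,w=z.shape
    u,v=np.meshgrid(np.arange(w),np.arange(h))
    p=np.stack([u,v],-1).reshape(-1,1,2).astype(np.float64)
    n=cv2.undistortPoints(p,np.array(c['mtx'],float),np.array(c['dist'],float)).reshape(h,w,2)
    P=np.stack([n[...,0]*z,-n[...,1]*z,-z],-1)
    T=np.array(c['pose']); W=P@T[:3,:3].T+T[:3,3]
    W[z<=0]=np.nan
    return W
E
python3 - <<'E'
from h import *
for n in ['top','side']:
    c=cam(n,n+'0'); np.savez(n+'0.npz',W=cloud(c),px=c['pixels'])
    print(n,np.round(c['pose'],3).tolist())
print(ctrl.get_obs())
E
```

```text
top [[-0.103, 0.967, -0.231, 0.175], [-0.995, -0.101, 0.021, -0.098], [-0.003, 0.232, 0.973, 1.504], [0.0, 0.0, 0.0, 1.0]]
side [[-0.995, 0.074, -0.062, 0.396], [-0.096, -0.681, 0.726, 0.769], [0.011, 0.728, 0.685, 0.974], [0.0, 0.0, 0.0, 1.0]]
{'time_s': 0.1, 'qpos': array([-1.37765205e+00,  3.00393889e-01,  1.52152674e+00, -4.42873306e-05,
        1.32070304e+00, -6.65941923e-02]), 'joint_vel': array([ 2.51651255e-04, -7.33902580e-04, -1.44693879e-03, -9.30574717e-06,
        2.00774702e-03,  1.34398546e-04]), 'tau': array([ 5.63814392e-04, -5.32645798e+01, -3.53283763e+01,  7.08843581e-02,
        2.35017983e-02, -6.86138515e-05]), 'ee_pos': array([ 0.141198  , -0.53131766,  0.20495167]), 'eef_rot': array([-3.14056107e+00, -2.58058081e-05,  2.59749439e-01]), 'force': array([-0.64839741,  1.05046063,  0.36179689]), 'moment': array([-0.01378721,  0.00272475,  0.01414064]), 'grip_force': 0.0, 'grip_width': 0.09412028046560288}
```

View pics/top0.png

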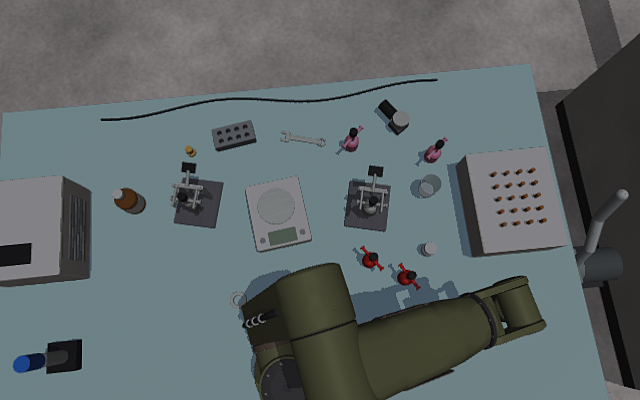

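View pics/side0.png

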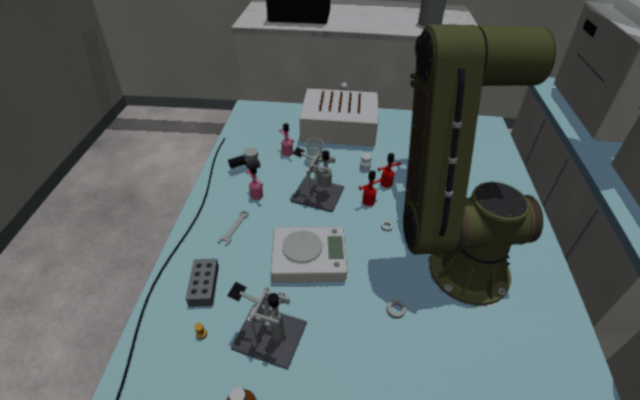

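Top view: stands at about (185,198) and (371,205), pan at (276,206). There are pink look-alikes at (351,140) and (433,151), and red ones at (370,259) and (407,276). In the side view the stands are at (270,315) and (320,180). I'll crop both stands and measure them.

```bash
python3 - <<'E'
from h import *
t=np.load('top0.npz'); s=np.load('side0.npz')
def crop(px,x0,x1,y0,y1,sz=(390,295)): return cv2.resize(px[y0:y1,x0:x1,::-1],sz,interpolation=cv2.INTER_CUBIC)
a=np.hstack([crop(t['px'],150,240,150,235),crop(t['px'],325,415,155,240)])
b=np.hstack([crop(s['px'],220,320,280,365),crop(s['px'],280,370,135,215)])
cv2.imwrite('pics/crop0.png',np.vstack([a,b]))
W=t['W']
for nm,(x0,x1,y0,y1) in dict(L=(160,225,155,232),R=(340,395,160,235),bal=(240,315,170,255)).items():
    P=W[y0:y1,x0:x1].reshape(-1,3); 
    C=t['px'][y0:y1,x0:x1].reshape(-1,3).astype(int)
    if nm=='bal':
        uv=W[206,276]; print('pan px',uv)
        # pan: height 66-76mm
        m=(P[:,2]>.065)&(P[:,2]<.08); print('pan',np.median(P[m],0),P[m].min(0),P[m].max(0),m.sum())
        m=(P[:,2]>.05)&(P[:,2]<.065); print('case',P[m].min(0),P[m].max(0));continue
    dark=C.max(1)<50
    m=dark&(P[:,2]>.165)
    q=P[m]; print(nm,m.sum()); 
    n,l=cv2.connectedComponents((dark&(P[:,2]>.15)).reshape(y1-y0,x1-x0).astype(np.uint8))
    for i in range(1,n):
        mm=l.ravel()==i
        if mm.sum()>8: print(i,mm.sum(),P[mm].mean(0).round(4),P[mm].min(0).round(3),P[mm].max(0).round(3))
E
```

```text
L 200
1 117 [0.6376 0.2569 0.1769] [0.621 0.234 0.167] [0.653 0.278 0.184]
4 86 [0.5429 0.2739 0.1919] [0.532 0.263 0.151] [0.556 0.289 0.202]
R 195
1 129 [ 0.567  -0.3097  0.1765] [ 0.55  -0.332  0.168] [ 0.584 -0.286  0.188]
4 67 [ 0.4727 -0.2881  0.1943] [ 0.461 -0.3    0.152] [ 0.488 -0.277  0.205]
pan px [0.51446981 0.00877408 0.06557119]
pan [0.51452118 0.00950529 0.06990268] [ 0.38642929 -0.07560879  0.06500007] [0.58920242 0.07190071 0.07927072] 1040
case [ 0.3758753  -0.09406447  0.05001076] [0.61258096 0.10725798 0.06497474]
```

View pics/crop0.png

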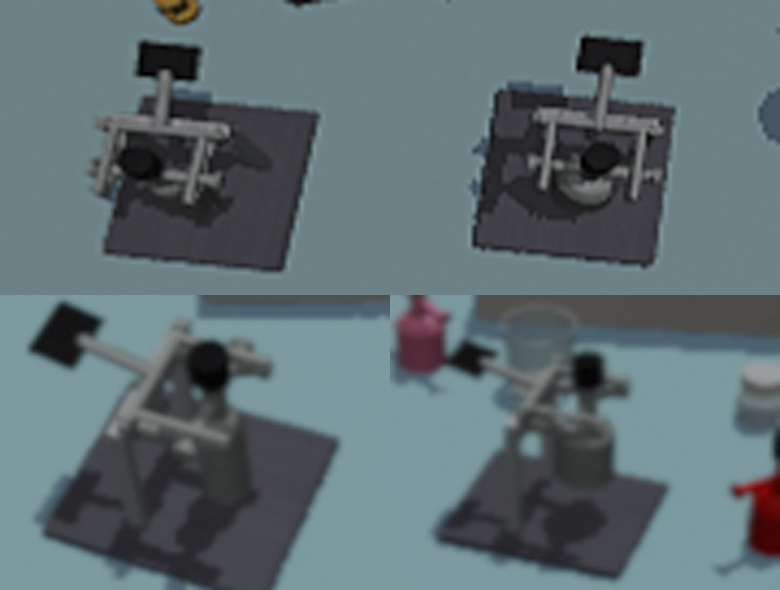

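The right-hand stand, top (371,205) and side (320,180), holds the short, stout body hung high. The left one is long and slim. The pink and red ones are look-alikes. So the target is the right stand, with its pad at top px (375,171) and its knob at (371,200). Next I'll refine the numbers and work out the first move.

```bash
cat >> h.py <<'E'
from scipy.spatial.transform import Rotation as Ro
def go(p,yaw):
    "yaw turn (about tool z) and then shift in tool axes after the turn, to put a downward TCP at p"
    o=ctrl.get_obs(); R0=Ro.from_euler('xyz',o['eef_rot']); R1=Ro.from_euler('xyz',[np.pi,0,yaw])
    print('t',round(o['time_s'],2),'pos',o['ee_pos'].round(4),'turn',(R0.inv()*R1).as_rotvec().round(4),'shift',R1.inv().apply(np.array(p)-o['ee_pos']).round(4))
E
python3 - <<'E'
from h import *
t=np.load('top0.npz'); s=np.load('side0.npz')
def stat(nm,P): print(nm,len(P),P.mean(0).round(4),((P.min(0)+P.max(0))/2).round(4),np.ptp(P,axis=0).round(3))
for k,d in (('top',t),('side',s)):
    W=d['W'];P=W.reshape(-1,3);C=d['px'].reshape(-1,3).astype(int);dark=C.max(1)<60
    near=lambda x,y,r:np.hypot(P[:,0]-x,P[:,1]-y)<r
    stat(k+' knob top',P[near(.473,-.289,.025)&(P[:,2]>.193)&dark])
    stat(k+' pad',P[near(.567,-.31,.035)&(P[:,2]>.16)&dark])
    stat(k+' pan',P[near(.515,.0095,.075)&(P[:,2]>.0655)&(P[:,2]<.077)])
    m=near(.49,-.29,.08)&(P[:,2]>.15)&~dark; q=P[m]
    mm=(q[:,2]>.1535)&(q[:,2]<.17); stat(k+' keeper',q[mm])
go([.567,-.310,.30],-.225)
E
```

```text
top knob top 52 [ 0.4742 -0.2899  0.198 ] [ 0.4748 -0.2898  0.199 ] [0.025 0.022 0.011]
top pad 132 [ 0.5669 -0.3095  0.1765] [ 0.5667 -0.3091  0.1776] [0.034 0.045 0.02 ]
top pan 972 [0.5155 0.0096 0.0702] [0.5218 0.0107 0.0713] [0.135 0.122 0.011]
top keeper 185 [ 0.4981 -0.2927  0.1607] [ 0.4923 -0.2919  0.1615] [0.103 0.096 0.016]
side knob top 22 [ 0.4734 -0.2829  0.1964] [ 0.4739 -0.2852  0.1967] [0.02  0.021 0.007]
side pad 48 [ 0.568  -0.3046  0.1767] [ 0.569  -0.3066  0.1763] [0.028 0.04  0.009]
side pan 993 [0.5154 0.0126 0.0696] [0.5156 0.0095 0.071 ] [0.118 0.12  0.011]
side keeper 134 [ 0.5012 -0.286   0.1602] [ 0.4953 -0.2888  0.1619] [0.102 0.101 0.016]
t 0.1 pos [ 0.1412 -0.5313  0.205 ] turn [-1.000e-03  2.000e-04  4.847e-01] shift [ 0.3657 -0.3107 -0.095 ]
```

Request:
servo_tool:
  plan:
    - [0, 0, 0, -0.05, 0, 0, 0.16]
    - [0, 0, 0, -0.045, 0, 0, 0.16]
    - [0, 0, 0, 0, 0, 0, 0.155]
    - [0, 0.036, -0.031, 0, 0, 0, 0]
    - [0, 0.036, -0.031, 0, 0, 0, 0]
    - [0, 0.036, -0.031, 0, 0, 0, 0]
    - [0, 0.036, -0.031, 0, 0, 0, 0]
    - [0, 0.036, -0.031, 0, 0, 0, 0]

```text
time_s: 1.1
ee_pos: [0.3514, -0.4176, 0.3002]
eef_rot: [-3.141, 0.0, -0.215]
force: [-0.1, -0.7, -0.1]
grip_width: 0.0177
grip_force: 0.0
```

```bash
python3 - <<'E'
from h import *
go([.567,-.308,.30],-.212); print(ctrl.get_obs()['qpos'].round(3))
E
```

```text
t 1.1 pos [ 0.3514 -0.4176  0.3002] turn [-0.0003  0.0004 -0.0033] shift [ 0.1877 -0.1525  0.0002]
[-0.938  0.237  1.382 -0.     1.523  0.848]
```

Request:
servo_tool:
  plan:
    - [0, 0.037, -0.03, 0, 0, 0, 0]
    - [0, 0.037, -0.03, 0, 0, 0, 0]
    - [0, 0.037, -0.03, 0, 0, 0, 0]
    - [0, 0.037, -0.03, 0, 0, 0, 0]
    - [0, 0.037, -0.03, 0, 0, 0, 0]
    - [0, 0.002, -0.002, 0.03, 0, 0, 0]
    - [0, 0, 0, 0.03, 0, 0, 0]
    - [0, 0, 0, 0, 0, 0, 0]

```text
time_s: 2.1
ee_pos: [0.5647, -0.3095, 0.238]
eef_rot: [-3.14, 0.005, -0.215]
force: [0.4, -0.5, 1.2]
grip_width: 0.0004
grip_force: 0.0
```

```bash
python3 - <<'E'
from h import *
go([.567,-.308,.18],-.212); 
c=cam('wrist','w1'); W=cloud(c); P=W.reshape(-1,3);C=c['pixels'].reshape(-1,3).astype(int);dark=C.max(1)<60
near=lambda x,y,r:np.hypot(P[:,0]-x,P[:,1]-y)<r
def stat(nm,P): print(nm,len(P),P.mean(0).round(4),((P.min(0)+P.max(0))/2).round(4),np.ptp(P,axis=0).round(3)) if len(P) else print(nm,0)
stat('knob',P[near(.474,-.289,.025)&(P[:,2]>.193)&dark])
stat('pad',P[near(.567,-.31,.035)&(P[:,2]>.16)&(P[:,2]<.195)&dark])
E
```

```text
t 2.1 pos [ 0.5647 -0.3095  0.238 ] turn [-0.0016  0.0045 -0.003 ] shift [ 0.0019 -0.0019  0.058 ]
knob 133 [ 0.471  -0.288   0.1981] [ 0.4716 -0.2874  0.1982] [0.018 0.009 0.003]
pad 1882 [ 0.5691 -0.3096  0.1776] [ 0.5678 -0.309   0.1769] [0.039 0.049 0.013]
```

View pics/w1.png

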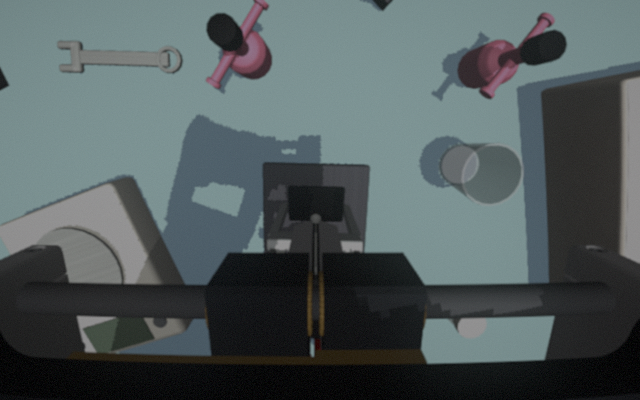

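Wrist view: the pad is at (316,203), centred under the shut fingers and in line with the tail. The pinks and the beaker are clear of the fingers. Now I'll press.

Request:
servo_tool:
  plan:
    - [0, 0.002, 0, 0.025, 0, 0, 0]
    - [0, 0.001, 0, 0.025, 0, 0, 0]
    - [0, 0, 0, 0.009, 0, 0, 0]
    - [0, 0, 0, 0.009, 0, 0, 0]
    - [0, 0, 0, 0.009, 0, 0, 0]
    - [0, 0, 0, 0.009, 0, 0, 0]
    - [0, 0, 0, 0.008, 0, 0, 0]
    - [0, 0, 0, 0.007, 0, 0, 0]

```text
time_s: 3.15
ee_pos: [0.5684, -0.3108, 0.1397]
eef_rot: [3.141, -0.0, -0.215]
force: [0.1, 1.0, 0.3]
grip_width: 0.0002
grip_force: 0.0
```

```bash
python3 - <<'E'
from h import *
go([.568,-.309,.137],-.215); print(ctrl.get_obs()['force'])
c=cam('side'); W=cloud(c); P=W.reshape(-1,3)
q=P[(np.hypot(P[:,0]-.512,P[:,1]+.297)<.045)&(P[:,2]>.17)&(P[:,2]<.225)]
print(len(q), np.percentile(q[:,2],[5,50,95]) if len(q) else '')
cv2.imwrite('pics/s1.png',cv2.resize(c['pixels'][110:230,250:410,::-1],(800,600),interpolation=cv2.INTER_CUBIC))
E
```

```text
t 3.15 pos [ 0.5684 -0.3108  0.1397] turn [ 0.0003 -0.0004 -0.0002] shift [-0.0007 -0.0017  0.0027]
[0.06218779 0.96823237 0.31831095]
55 [0.17275213 0.18855621 0.19897241]
```

View pics/s1.png

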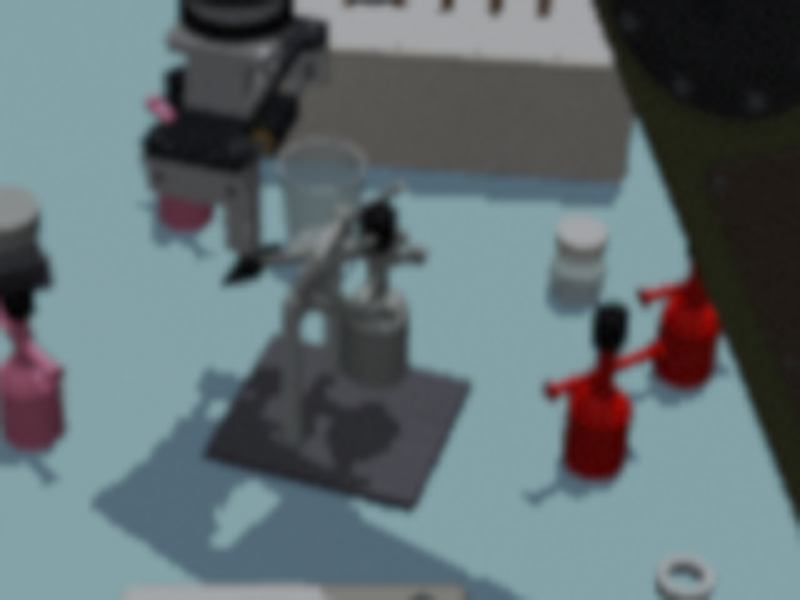

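The picture shows the rods tilted up and the pad dropping away from the fingertips, with no force, so it's mid-snap. I'll press a bit further, dwell, then rise.

Request:
servo_tool:
  plan:
    - [0, 0, 0, 0.004, 0, 0, 0]
    - [0, 0, 0, 0, 0, 0, 0]
    - [0, 0, 0, 0, 0, 0, 0]
    - [0, 0, 0, -0.03, 0, 0, 0]
    - [0, 0, 0, -0.04, 0, 0, 0]
    - [0, 0, 0, -0.05, 0, 0, 0]
    - [0, 0, 0, -0.05, 0, 0, 0]
    - [0, 0, 0, 0, 0, 0, 0]

```text
time_s: 4.2
ee_pos: [0.569, -0.3111, 0.3102]
eef_rot: [3.139, -0.007, -0.215]
force: [-0.1, -0.9, -0.4]
grip_width: 0.0005
grip_force: 0.0
```

```bash
python3 - <<'E'
from h import *
o=ctrl.get_obs(); print(o['force'])
c=cam('side'); c2=cam('top')
a=cv2.resize(c['pixels'][130:220,270:370,::-1],(400,360),interpolation=cv2.INTER_CUBIC)
b=cv2.resize(c2['pixels'][155:245,325:425,::-1],(400,360),interpolation=cv2.INTER_CUBIC)
cv2.imwrite('pics/s2.png',np.hstack([a,b]))
for n,d in (('side',c),('top',c2)):
    P=cloud(d).reshape(-1,3); C=d['pixels'].reshape(-1,3).astype(int); dark=C.max(1)<60
    q=P[(np.hypot(P[:,0]-.474,P[:,1]+.288)<.03)&(P[:,2]>.193)&(P[:,2]<.205)&dark]
    print(n,len(q),q.mean(0).round(4) if len(q) else '')
    q=P[(np.hypot(P[:,0]-.512,P[:,1]+.297)<.05)&(P[:,2]>.205)&(P[:,2]<.225)]
    print(n,'rods',len(q),q.mean(0).round(4) if len(q) else '')
go([.473,-.288,.28],-.212)
E
```

```text
[-0.08542924 -0.87599221 -0.44524882]
side 20 [ 0.4735 -0.2819  0.1974]
side rods 16 [ 0.5018 -0.2914  0.2128]
top 0 
top rods 0 
t 4.3 pos [ 0.5682 -0.3106  0.3052] turn [ 0.      0.     -0.0032] shift [-0.0979 -0.002   0.0252]
```

View pics/s2.png

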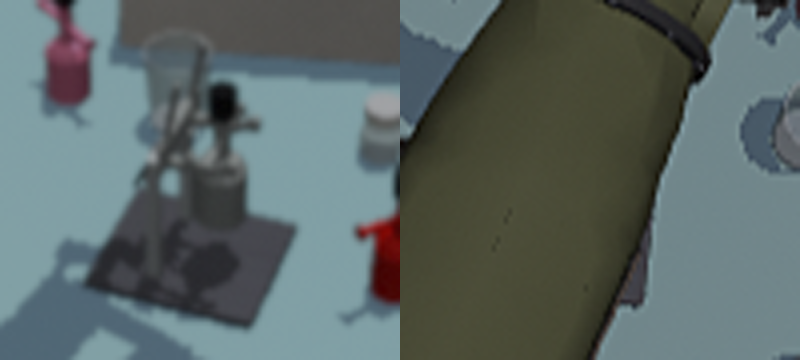

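Keeper is open: the side crop shows the rods upright at (180,110), behind the knob at (222,100). I'll move over the knob with the fingers opened and check from the wrist.

Request:
servo_tool:
  plan:
    - [65, -0.033, 0, 0, 0, 0, 0]
    - [65, -0.033, 0, 0, 0, 0, 0]
    - [65, -0.032, -0.002, 0, 0, 0, 0]
    - [65, 0, 0, 0, 0, 0, 0]
    - [65, 0, 0, 0.025, 0, 0, 0]
    - [65, 0, 0, 0.025, 0, 0, 0]
    - [65, 0, 0, 0, 0, 0, 0]
    - [65, 0, 0, 0, 0, 0, 0]

```text
time_s: 5.3
ee_pos: [0.4735, -0.2879, 0.2559]
eef_rot: [3.142, -0.0, -0.215]
force: [0.4, -0.6, 0.4]
grip_width: 0.0612
grip_force: 0.0
```

```bash
python3 - <<'E'
from h import *
print(ctrl.get_obs()['grip_width'])
c=cam('wrist','w2'); P=cloud(c).reshape(-1,3);C=c['pixels'].reshape(-1,3).astype(int);dark=C.max(1)<60
q=P[(np.hypot(P[:,0]-.474,P[:,1]+.288)<.03)&(P[:,2]>.193)&(P[:,2]<.203)]
print(len(q),q.mean(0).round(4),q.min(0).round(4),q.max(0).round(4))
go([.473,-.288,.165],-.212)
E
```

```text
0.06117881243951555
815 [ 0.4753 -0.2893  0.1976] [ 0.4625 -0.3019  0.193 ] [ 0.4873 -0.2765  0.1998]
t 5.35 pos [ 0.4735 -0.288   0.2562] turn [ 0.0004 -0.001  -0.0031] shift [-0.0005  0.0001  0.0912]
```

View pics/w2.png

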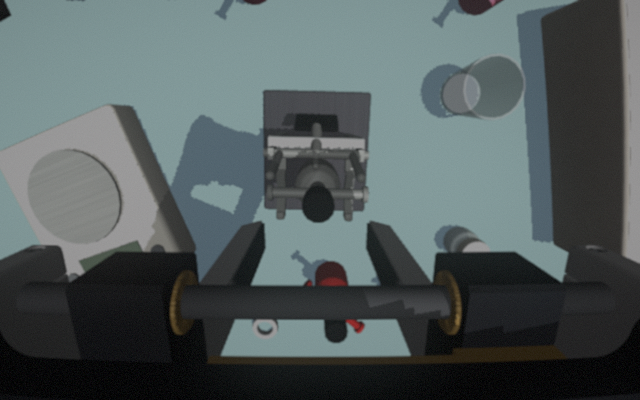

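Wrist view: the knob is at (318,203), midway between the fingers. The crossbar runs level from (270,192) to (366,193), so yaw is right. The open rods stand behind. I'll descend and grip.

Request:
servo_tool:
  plan:
    - [65, 0.0015, 0.001, 0.02, 0, 0, 0]
    - [65, 0, 0, 0.025, 0, 0, 0]
    - [65, 0, 0, 0.025, 0, 0, 0]
    - [65, 0, 0, 0.015, 0, 0, 0]
    - [65, 0, 0, 0.006, 0, 0, 0]
    - [65, 0, 0, 0, 0, 0, 0]
    - [20, 0, 0, 0, 0, 0, 0]
    - [15, 0, 0, 0, 0, 0, 0]
  force: 25

```text
time_s: 6.35
ee_pos: [0.4744, -0.2892, 0.165]
eef_rot: [3.141, -0.001, -0.215]
force: [0.1, -0.3, -1.1]
grip_width: 0.0446
grip_force: 0.0
```

Request:
servo_tool:
  plan:
    - [15, 0, 0, 0, 0, 0, 0]
    - [10, 0, 0, 0, 0, 0, 0]
    - [10, 0, 0, 0, 0, 0, 0]
    - [10, 0, 0, 0, 0, 0, 0]
    - [10, 0, 0, -0.004, 0, 0, 0]
    - [10, 0, 0, -0.004, 0, 0, 0]
    - [10, 0, 0, 0, 0, 0, 0]
    - [10, 0, 0, 0, 0, 0, 0]

```text
time_s: 7.35
ee_pos: [0.4742, -0.289, 0.1723]
eef_rot: [-3.141, 0.0, -0.215]
force: [-0.1, -0.1, -3.8]
grip_width: 0.0255
grip_force: 25.0
```

Gripped, and the weight is on the wrist. Lifting straight up.

Request:
servo_tool:
  plan:
    - [10, 0, 0, -0.008, 0, 0, 0]
    - [10, 0, 0, -0.015, 0, 0, 0]
    - [10, 0, 0, -0.02, 0, 0, 0]
    - [10, 0, 0, -0.02, 0, 0, 0]
    - [10, 0, 0, -0.02, 0, 0, 0]
    - [10, 0, 0, -0.02, 0, 0, 0]
    - [10, 0, 0, -0.01, 0, 0, 0]
    - [10, 0, 0, 0, 0, 0, 0]

```text
time_s: 8.35
ee_pos: [0.4744, -0.2891, 0.2862]
eef_rot: [3.141, -0.001, -0.215]
force: [-0.1, 0.1, -3.3]
grip_width: 0.0253
grip_force: 25.0
```

```bash
python3 - <<'E'
from h import *
go([.5155,.011,.20],-.215)
c=cam('side','s3'); P=cloud(c).reshape(-1,3); o=ctrl.get_obs(); e=o['ee_pos']; print(o['force'],o['moment'],o['grip_width'])
q=P[(np.hypot(P[:,0]-e[0],P[:,1]-e[1])<.035)&(P[:,2]<e[2]-.03)&(P[:,2]>.12)]
print(len(q),q.min(0).round(4),q.max(0).round(4))
for z in (.18,.2,.22):
    s=q[abs(q[:,2]-z)<.008]; print(z,len(s),s.mean(0).round(4) if len(s) else '')
E
```

```text
t 8.35 pos [ 0.4744 -0.2891  0.2862] turn [ 0.0005 -0.0012 -0.0002] shift [-0.0238 -0.302   0.0862]
[-0.47953011  0.02250837 -3.73323588] [0.03646864 0.04521944 0.03297019] 0.025758779498146638
316 [ 0.4443 -0.3214  0.1252] [ 0.5081 -0.255   0.2543]
0.18 21 [ 0.4721 -0.2693  0.1849]
0.2 59 [ 0.4733 -0.2708  0.1998]
0.22 64 [ 0.4739 -0.271   0.2194]
```

View pics/s3.png

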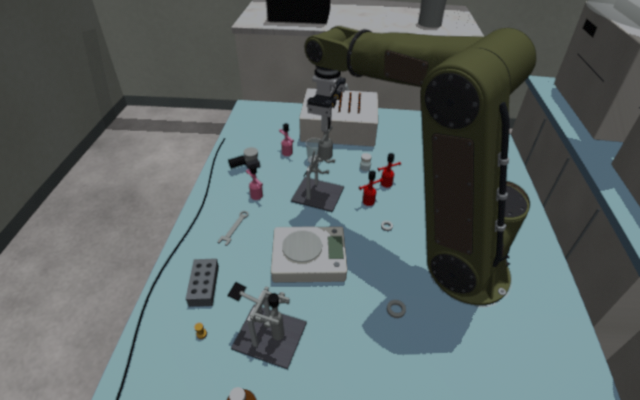

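Side view: the cylinder hangs upright in the gripper at (326,148), clear of the hooks. The long one is still on its stand at (270,312). Carrying it to the pan.

Request:
servo_tool:
  plan:
    - [10, 0, -0.02, 0, 0, 0, 0]
    - [10, 0, -0.035, 0, 0, 0, 0]
    - [10, 0, -0.045, 0, 0, 0, 0]
    - [10, -0.006, -0.05, 0, 0, 0, 0]
    - [10, -0.006, -0.05, 0, 0, 0, 0]
    - [10, -0.006, -0.045, 0, 0, 0, 0]
    - [10, -0.006, -0.035, 0, 0, 0, 0]
    - [10, 0, -0.02, 0, 0, 0, 0]

```text
time_s: 9.4
ee_pos: [0.5143, 0.0118, 0.285]
eef_rot: [-3.141, 0.001, -0.213]
force: [0.4, 1.0, -3.5]
grip_width: 0.0256
grip_force: 25.0
```

Request:
servo_tool:
  plan:
    - [10, 0, -0.002, 0, 0, 0, 0]
    - [10, 0, 0, 0.02, 0, 0, 0]
    - [10, 0, 0, 0.025, 0, 0, 0]
    - [10, 0, 0, 0.025, 0, 0, 0]
    - [10, 0, 0, 0.015, 0, 0, 0]
    - [10, 0, 0, 0.006, 0, 0, 0]
    - [10, 0, 0, 0, 0, 0, 0]
    - [10, 0, 0, 0, 0, 0, 0]

```text
time_s: 10.4
ee_pos: [0.5156, 0.0111, 0.1952]
eef_rot: [-3.141, -0.001, -0.215]
force: [0.2, -0.1, -3.3]
grip_width: 0.0259
grip_force: 25.0
```

```bash
python3 - <<'E'
from h import *
o=ctrl.get_obs(); print(o['force'],o['eef_rot'])
c=cam('side'); P=cloud(c).reshape(-1,3)
cv2.imwrite('pics/s4.png',cv2.resize(c['pixels'][170:290,240:400,::-1],(800,600),interpolation=cv2.INTER_CUBIC))
q=P[(np.hypot(P[:,0]-.5155,P[:,1]-.011)<.07)&(P[:,2]>.066)&(P[:,2]<.074)]
print('pan',((q.min(0)+q.max(0))/2).round(4),np.ptp(q,axis=0))
w=cam('wrist'); P=cloud(w).reshape(-1,3)
q=P[(np.hypot(P[:,0]-.5155,P[:,1]-.011)<.07)&(P[:,2]>.066)&(P[:,2]<.074)]
print('pan wrist',((q.min(0)+q.max(0))/2).round(4),np.ptp(q,axis=0))
go([.5155,.011,.177],-.215)
E
```

```text
[ 0.18332204 -0.10773747 -3.25484626] [-3.14135656e+00 -1.25350987e-03 -2.15252834e-01]
pan [0.5156 0.0127 0.0699] [0.11816637 0.1179453  0.00773214]
pan wrist [0.5263 0.0099 0.0693] [0.09848338 0.1195153  0.0060342 ]
t 10.5 pos [0.5155 0.0111 0.1951] turn [-0.0002 -0.001  -0.0002] shift [0.     0.0001 0.0181]
```

View pics/s4.png

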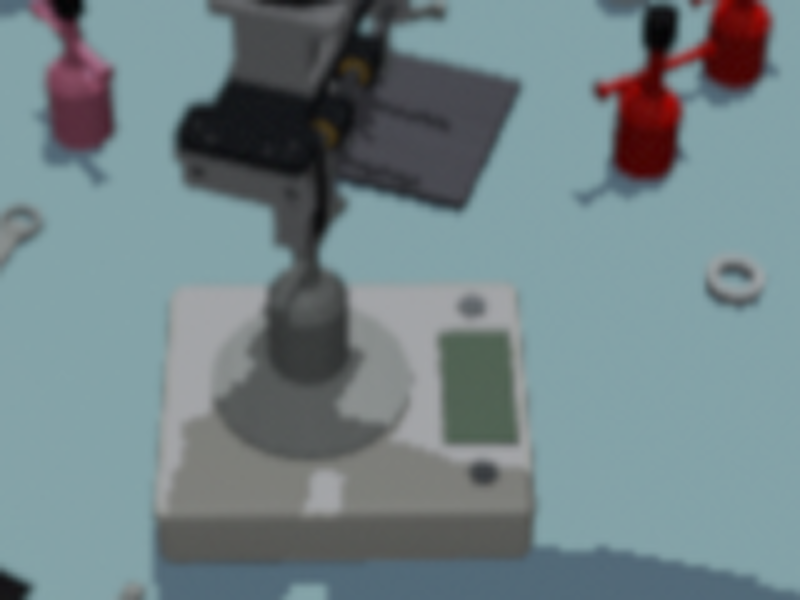

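The cylinder hangs upright over the pan, its base at (308,370) and the pan centre near (312,383) in the crop. That fits a height of about 20 mm. Lowering gently.

Request:
servo_tool:
  plan:
    - [10, 0, 0, 0.006, 0, 0, 0]
    - [10, 0, 0, 0.004, 0, 0, 0]
    - [10, 0, 0, 0.003, 0, 0, 0]
    - [10, 0, 0, 0.002, 0, 0, 0]
    - [10, 0, 0, 0.002, 0, 0, 0]
    - [10, 0, 0, 0.001, 0, 0, 0]
    - [10, 0, 0, 0.001, 0, 0, 0]
    - [10, 0, 0, 0, 0, 0, 0]

```text
time_s: 11.5
ee_pos: [0.5153, 0.0111, 0.1754]
eef_rot: [-3.142, -0.0, -0.215]
force: [0.8, -0.6, -2.5]
grip_width: 0.0256
grip_force: 25.0
```

Request:
servo_tool:
  plan:
    - [10, 0, 0, 0.0005, 0, 0, 0]
    - [10, 0, 0, 0.0005, 0, 0, 0]
    - [10, 0, 0, 0.0005, 0, 0, 0]
    - [10, 0, 0, 0, 0, 0, 0]
    - [10, 0, 0, 0, 0, 0, 0]
    - [10, 0, 0, 0, 0, 0, 0]
    - [10, 0, 0, 0, 0, 0, 0]
    - [10, 0, 0, 0, 0, 0, 0]

```text
time_s: 12.5
ee_pos: [0.5156, 0.0111, 0.1747]
eef_rot: [-3.141, -0.001, -0.215]
force: [-1.8, 0.5, 5.1]
grip_width: 0.0252
grip_force: 25.0
```

In contact with the pan. I'll ease off slightly, open part-way, then rise.

Request:
servo_tool:
  plan:
    - [10, 0, 0, -0.0004, 0, 0, 0]
    - [10, 0, 0, 0, 0, 0, 0]
    - [35, 0, 0, 0, 0, 0, 0]
    - [45, 0, 0, 0, 0, 0, 0]
    - [60, 0, 0, 0, 0, 0, 0]
    - [65, 0, 0, 0, 0, 0, 0]
    - [65, 0, 0, 0, 0, 0, 0]
    - [65, 0, 0, 0, 0, 0, 0]

```text
time_s: 13.5
ee_pos: [0.5153, 0.0111, 0.1743]
eef_rot: [3.142, 0.0, -0.215]
force: [0.4, -0.9, -1.3]
grip_width: 0.061
grip_force: 0.0
```

Request:
servo_tool:
  plan:
    - [65, 0, 0, -0.01, 0, 0, 0]
    - [65, 0, 0, -0.02, 0, 0, 0]
    - [65, 0, 0, -0.03, 0, 0, 0]
    - [65, 0, 0, -0.04, 0, 0, 0]
    - [65, 0, 0, -0.04, 0, 0, 0]
    - [65, 0, 0, -0.02, 0, 0, 0]
    - [65, 0, 0, 0, 0, 0, 0]
    - [65, 0, 0, 0, 0, 0, 0]

```text
time_s: 14.5
ee_pos: [0.515, 0.0111, 0.3335]
eef_rot: [3.141, 0.001, -0.215]
force: [-0.6, 0.7, -0.6]
grip_width: 0.0611
grip_force: 0.0
```

```bash
python3 - <<'E'
from h import *
o=ctrl.get_obs(); print(o['time_s'],o['force'],o['grip_width'],o['ee_pos'])
w=cam('wrist'); P=cloud(w).reshape(-1,3)
q=P[(np.hypot(P[:,0]-.5155,P[:,1]-.011)<.03)&(P[:,2]>.2)&(P[:,2]<.214)]
print('knob',len(q),((q.min(0)+q.max(0))/2).round(4),np.ptp(q,axis=0))
c=cam('side'); cv2.imwrite('pics/s5.png',c['pixels'][100:370,200:440,::-1].repeat(2,0).repeat(2,1))
E
```

```text
14.5 [-0.61077756  0.70804864 -0.61074808] 0.061064452764261756 [0.51502344 0.01113767 0.33345441]
knob 525 [0.5157 0.0119 0.2055] [0.02522114 0.02525276 0.00932773]
```

View pics/s5.png

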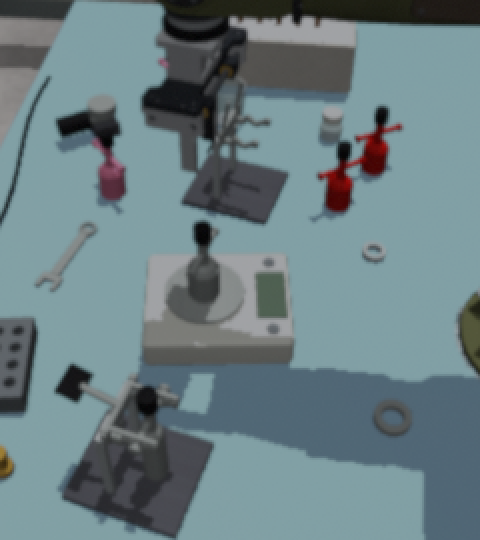

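The short cylinder stands upright in the middle of the pan at (204,285). Its stand is empty with the keeper open, the long cylinder still hangs at (150,450), and the gripper is clear.

```bash
python3 -c "
from station import ctrl
print(ctrl.hand_in())"
```

```text
the job is handed in; nothing more can be done
None
```

The job is handed in: the keeper is snapped open, the short cylinder stands upright in the middle of the balance pan (within about 2 mm by my measurements), the long one still hangs on its stand, and the arm finished clear at about 14.5 s.

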